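Prop the sample chest's lid open

TASK

Open the small sample chest and leave its lid standing safely on its prop rod: lift the lid by its bar handle until it stays up, swing the rod up out of its clip, then lower the lid until the end of the rod is seated in the slot under the lid's side bracket, and let go. Do not let the lid drop, and leave the jar, the bottle and the carton where they stand.

Things in the scene. Friction and masses are not known exactly. Their poses are not given: they have to be found in the camera images.
- chest: Cream insulated box for sample tubes, fixed to the bench: 200 mm deep (x), 240 mm wide (y), 86 mm high, walls 14 mm. Origin under its centre on the bench; its x points from the front (handle side, towards the robot) to the back (hinge side), y to its left, z up; it stands with some yaw. The lid's hinge axis runs along y at x = +100 mm, z = 90 mm. The prop rod is on its left (+y) outer side.
- lid (a joint): Lid angle about the hinge: 0 shut, grows as the front edge rises, stop at 1.40 rad. The lid is 200 mm long, 240 mm wide, 14 mm thick, 0.45 kg. Its hinge is stiff enough to hold the lid only when it is wide open (from 1.2 rad up); at lower angles it falls shut unless held or propped. The rod can swing under the bracket freely once the lid is above 1.15 rad. With the rod's end in the slot the lid stands at about 0.85 rad.
- lid_handle (a point): Middle of the lid's handle, a round steel bar 12 mm thick and 110 mm long along the chest's y, standing 40 mm out from the lid's front edge (gap of 34 mm between bar and lid). It lies 240 mm from the hinge axis and 7 mm above the plane of the lid's underside (so at 97 mm height when shut).
- prop (a joint): Prop rod angle: 0 lying level in its clip and pointing to the back (+x of the chest), grows as its free end swings up towards the robot side, end stop 1.8 rad. It stays at whatever angle it is left (light friction). About 1.08 rad when seated in the slot.
- prop_grip (a point): Middle of the black rubber sleeve on the rod, 13 mm thick and 45 mm long along the rod, 90 mm from the rod's pivot; 45 mm above the bench when in the clip and 45 mm from the chest's left wall. The pivot lies in the chest's frame at x = -75 mm, y = 165 mm, z = 45 mm, its axis along y; the rod swings in the upright plane y = 165 mm.
- prop_tip (a point): Centre of the rounded free end of the rod (steel, 10 mm thick), 166 mm from the pivot. In the clip (a small steel fork that holds the rod just short of its end) it lies at x = +91 mm in the chest's frame.
- slot (a point): Where the centre of the rod's end sits when seated: inside the downward-open V-shaped slot (36 mm wide along y, mouth about 34 mm, about 20 mm deep) of the steel bracket that juts out from the lid's left edge. In the lid: 140 mm from the hinge axis, 6 mm below the underside plane, at y = 164 mm. It moves with the lid.
- jar_mid (a point): Bystander: closed sample jar, 60 mm across, 75 mm high, standing loose beside the chest; point half-way up.
- bottle_mid (a point): Bystander: small bottle, 56 mm across, 115 mm high, standing loose beside the chest; point half-way up.
- carton_mid (a point): Bystander: paper carton 55 x 85 x 40 mm high, lying loose beside the chest; point half-way up.

How it is judged:
On the way, in this order (a step that is already met when the one before it is completed fails the run):
1. the lid is lifted well above its propped angle (over 1.0 rad) (value of joint lid above 1 rad), for 0.2 s.
2. the rod is swung up (over 0.9 rad) (value of joint prop above 0.9 rad), for 0.2 s.
At the end, for the whole second after the job is handed in: the end of the rod is within 7 mm of its seat in the slot, the lid stands on it between 0.79 and 0.91 rad, and lid and rod are at rest (under 0.05 rad/s) (distance between prop_tip and slot below 0.007 m and value of joint lid between 0.79 and 0.91 rad and velocity of joint lid between -0.05 and 0.05 rad/s and velocity of joint prop between -0.05 and 0.05 rad/s); the robot touches nothing.
It fails at once if the lid is dropped (falls faster than 2.5 rad/s) (velocity of joint lid below -2.5 rad/s).
It fails at once if the jar, the bottle or the carton is shifted by more than 30 mm or knocked over (distance of any of jar_mid, bottle_mid, carton_mid from where it was at the start of the episode above 0.03 m).
It also fails if it takes over 70 s, if anything falls off the work surface, if the arm or the gripper's body presses on something with over 40 N, if the wrist force passes 120 N, or if a joint passes its speed limit or range.

ROBOT

A 6-joint arm with a two-finger parallel gripper is mounted at the origin on the work surface. World frame = base frame: x ahead of the robot, y to its left, z up, the work surface at z = 0. Lengths are in m, angles in rad, forces in N, time in s.
With the tool pointing down it reaches from about 0.35 to 0.775 m from the base axis. Payload 7.3 kg.
Tool frame: the origin (TCP) lies at the very end of the fingers, on their centre line; the grasp point (between the pads) lies 19 mm behind it; z points along the fingers, y is the direction in which the jaws open and shut (so a half turn about z gives the same grasp; the last joint's range is limited). The gripper opens to 92 mm and grips with 3 to 60 N. Pads are 19 mm wide; open, the fingers measure 130 mm over their backs; the gripper's body (75 mm by 190 mm) begins 47 mm behind the grasp point.
Start: joints at [1.096, 0.342, 1.524, -0, 1.275, -0.146], TCP at [0.17, 0.497, 0.227] pointing down, gripper open.
Joint ranges: [-2.53, 2.53], [-0.77, 2.02], [0.04, 2.7], [-1, 4.14], [0.28, 2.66], [-3.11, 3.11]. Speed limits (rad/s): [2.57, 2.57, 3.14, 3.14, 3.14, 3.14].

INTERFACE

Orientations are given as [roll, pitch, yaw] about the fixed x, y, z axes, in that order (R = Rz(yaw) Ry(pitch) Rx(roll)).
In Python, from cell import robot gives the robot as it stands. The module is installed in compiled form; this text tells all that it offers.
- The arm moves only by the tool carry_out, never from a script. Its argument "series" is a list of rows, each an object with "jaw": the opening in per cent of the stroke, from 0 (shut) to 100 (fully open); "travel": the shift along the tool's x, y, z in units of 60 mm (1.0 is 60 mm), a list of three; "twist": the turn about the tool's z in units of 6 degrees (1.0 is 6 degrees). A call has 1 to 8 rows; each row shifts and turns the commanded pose from where the row before left it, along the tool's axes as they then stand; what a row does not reach is not made up. A row lasts 1/8 s, in which the tool goes at most 62.5 mm and 10.7 degrees, less where a joint would pass 70% of its speed; a pose out of reach is approached as far as the arm can. A call is refused whole if a number of a shift passes 1 or a number of a turn 1, either way. A call with a gripper value outside its range is refused whole. The fingers move at their own pace and stop on an object; "squeeze" is the grip in N (left out, the last holds). Time passes only in rows, so rows that do not move let the fingers close. It gives the time, the measured TCP pose, the force and the opening at its end, in the units of the state.
- robot.observe(): the state, without advancing time (a new reading comes with each control period).
- robot.read_camera(name): name is "scene" or "side" or "wrist"; returns the picture (384x512x3 uint8, blue, green, red); there is no depth.
- robot.calibration(name): a dict with "intrinsics" (3x3 intrinsics, pixels), "cam_to_world" (4x4, takes a point from camera to world coordinates); the wrist camera has in their place "tool_from_camera" (4x4, takes a point from camera to tool coordinates, whose origin is the TCP and whose axes are the flange's). Camera axes: x right, y up, looking along -z (the intrinsics and any distortion apply to the point x, -y, -z); pixel columns grow to the right and rows downward; lengths in m; the calibration is good to about 2 mm. A picture is of the moment at which its call begins: read the wrist's pose just before it. calibration takes no time and is no camera call.
- robot.hand_in(): hands the job in, once; it reports no verdict.
Trained networks look in the newest picture that a camera, given by its name, has taken for a name from the list of things; names that differ only in an ending like _2 or _b are one class to them, and where a whole thing is asked for, a point or a joint stands for the part that bears it (a point fixed in the world has none). Each returns a list of dicts, best first, with "score" (0 to 1); they miss things now and then, are a little off and sometimes report something else, mostly with a low value. They report only what shows in the picture. A call takes as long as a camera call.
- robot.regions_of(camera, query): "pixels" (384x512 bool, what is visible of it) and "xy" ([column, row] in pixels, amid what is visible of it).
The state is a dict: "time": time; "qpos": joint angles; "qvel": joint speeds; "joint_efforts": joint torques, N m; "tool_pos": TCP position; "tool_rot": TCP orientation; "contact_force": force on the tool from outside, world axes, zero at the start; "torque": the same for the moment, N m; "opening": finger opening in m.
Only numpy, scipy, OpenCV 4.12 (cv2) and the standard library are available. Lean on these libraries where they do the work, as an engineer would, in place of code of your own. Each camera call takes 0.05 s, during which the arm holds its last target. There are 200 camera calls.

## Working session

There is one attempt and no reset: what is moved stays moved. The work goes in short steps, Python scripts to look and compute and a tool call to move; the robot and the scene stay as the last step left them, time stands still between calls to the robot, and variables do not carry over. Pictures are saved under pics/ and viewed, about 8 in all and at most 12, crops included, and the job is handed in when it is done.

Besides the shell and the picture viewer there is one more tool, called after "Call:" as name(argument=value, ...), one argument or row to a line, values as JSON. carry_out: Moves the arm, as the interface text tells. Its arguments: {"type":"object","properties":{"series":{"type":"array"},"squeeze":{"type":"number"}},"required":["series"]}

```bash
mkdir -p pics
cat > h.py <<'E'
import numpy as np, cv2
from scipy.spatial.transform import Rotation as Ro
from cell import robot
def cam(n):
    c=robot.calibration(n); return np.array(c["intrinsics"]),np.array(c["cam_to_world"])
def proj(n,P):
    K,T=cam(n); P=np.atleast_2d(P); q=(P-T[:3,3])@T[:3,:3]; q=q*[1,-1,-1]; u=q@K.T; return u[:,:2]/u[:,2:]
def ray(n,xy):
    K,T=cam(n); d=np.linalg.inv(K)@[xy[0],xy[1],1]; return T[:3,3],T[:3,:3]@(d*[1,-1,-1])
def onz(n,xy,z):
    o,d=ray(n,xy); return o+d*(z-o[2])/d[2]
E
python3 - <<'E'
from h import *
print({k:np.round(v,3).tolist() for k,v in robot.observe().items()})
ims=[]
for n in ("scene","side"):
    im=robot.read_camera(n).copy(); 
    print(n,robot.calibration(n).keys(),np.round(cam(n)[1],2).tolist(),np.round(cam(n)[0],0).tolist())
    cv2.imwrite(f"pics/{n}0.png",im)
    for q in ("chest","lid","lid_handle","prop_grip","prop_tip","slot","jar_mid","bottle_mid","carton_mid"):
        for r in robot.regions_of(n,q)[:2]: print(n,q,round(r["score"],2),np.round(r["xy"]),r["pixels"].sum())
E
```

```text
{'time': 0.0, 'qpos': [1.096, 0.343, 1.525, -0.0, 1.275, -0.146], 'qvel': [0.0, 0.002, -0.0, 0.001, -0.001, 0.001], 'joint_efforts': [0.001, -43.125, -24.422, 0.072, 0.056, -0.0], 'tool_pos': [0.169, 0.497, 0.226], 'tool_rot': [-3.14, -0.0, 2.813], 'contact_force': [-0.375, 0.21, -0.28], 'torque': [0.016, -0.019, 0.034], 'opening': 0.092}
scene dict_keys(['intrinsics', 'cam_to_world']) [[-0.76, -0.53, 0.37, 0.87], [0.65, -0.62, 0.44, 0.38], [-0.01, 0.58, 0.82, 0.78], [0.0, 0.0, 0.0, 1.0]] [[355.0, 0.0, 256.0], [0.0, 355.0, 195.0], [0.0, 0.0, 1.0]]
scene chest 0.83 [225. 191.] 9763
scene lid 0.82 [226. 184.] 7674
scene lid_handle 0.69 [224. 181.] 7500
scene lid_handle 0.46 [158. 151.] 641
scene prop_grip 0.5 [260. 238.] 258
scene prop_tip 0.48 [253. 240.] 248
scene slot 0.91 [227. 183.] 7811
scene jar_mid 0.73 [312. 266.] 820
scene bottle_mid 0.81 [189. 125.] 573
scene carton_mid 0.97 [154. 151.] 579
scene carton_mid 0.24 [227. 189.] 10017
side dict_keys(['intrinsics', 'cam_to_world']) [[0.98, 0.11, -0.18, 0.41], [-0.21, 0.55, -0.81, -0.69], [0.01, 0.83, 0.56, 0.56], [0.0, 0.0, 0.0, 1.0]] [[400.0, 0.0, 253.0], [0.0, 400.0, 184.0], [0.0, 0.0, 1.0]]
side chest 0.85 [271. 222.] 13758
side chest 0.27 [272. 207.] 9327
side lid 0.9 [272. 207.] 9441
side lid_handle 0.94 [272. 209.] 9390
side slot 0.79 [269. 208.] 9150
side jar_mid 0.93 [234. 153.] 367
side bottle_mid 0.85 [273. 332.] 2128
side carton_mid 0.7 [344. 340.] 2424
```

Run:
```python
import cv2,numpy as np
a=cv2.imread("pics/scene0.png")[80:320,90:390];b=cv2.imread("pics/side0.png")[110:384,170:400]
cv2.imwrite("pics/a.png",cv2.resize(a,(750,600),interpolation=2));cv2.imwrite("pics/b.png",cv2.resize(b,(503,600),interpolation=2))
```

```text
(no output)
```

View pics/a.png

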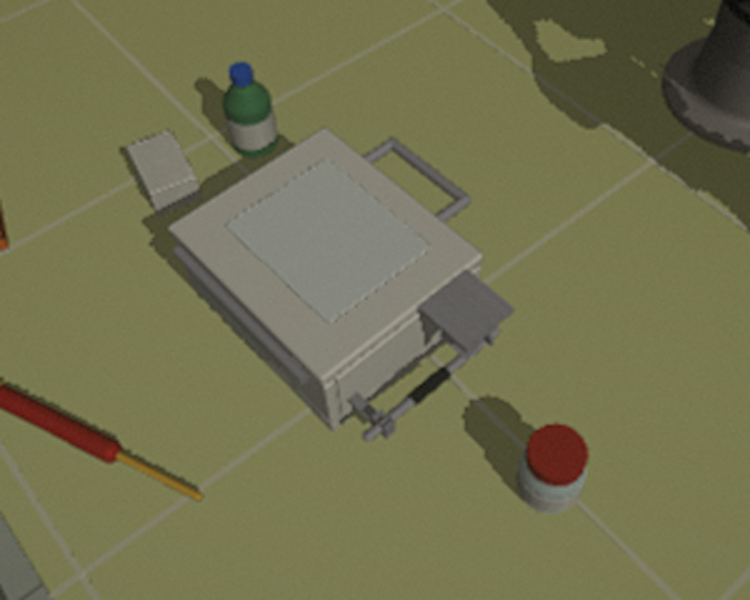

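View pics/b.png

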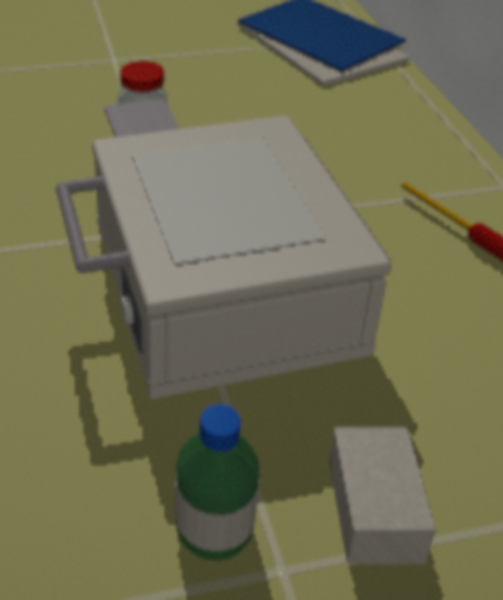

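```bash
cat > fit.py <<'E'
from h import *
from scipy.optimize import least_squares
L=[[-.1,-.12,.104],[.1,-.12,.104],[.1,.12,.104],[-.1,.12,.104],[-.14,.055,.1],[-.14,-.055,.1]]
S=np.array([[325,130],[172,230],[333,383],[480,260],[467,197],[393,142],[432,386],[370,436]])/2.5+[90,80]
L1=np.array(L+[[.015,.165,.045],[.091,.165,.045]])
D=np.array([[147,305],[387,268],[288,120],[95,145],[62,187],[82,267]])/2.188+[170,110]
L2=np.array(L)
def W(p,X): 
    X=np.atleast_2d(X);c,s=np.cos(p[2]),np.sin(p[2]); return X@np.array([[c,s,0],[-s,c,0],[0,0,1]])+[p[0],p[1],0]
f=lambda p:np.r_[(proj("scene",W(p,L1))-S).ravel(),(proj("side",W(p,L2))-D).ravel()]
best=min((least_squares(f,[.5,0,y],loss="soft_l1") for y in (-.6,0,.6)),key=lambda r:r.cost)
p=best.x
if __name__=="__main__":
    print(p,best.cost);print(np.round(f(p).reshape(-1,2),1).tolist())
    for n,X in dict(handle=[-.14,0,.097],grip=[.015,.165,.045],tip=[.091,.165,.045],piv=[-.075,.165,.045]).items(): print(n,W(p,X).round(3))
    for n,xy in dict(jar=[312,266],bottle=[189,125],carton=[154,151]).items(): print(n,onz("scene",xy,.04).round(3))
    print(np.round(robot.calibration("wrist")["tool_from_camera"],3).tolist())
E
python3 fit.py
```

```text
[ 0.59277745 -0.08857408  0.04793094] 26.698352526134734
[[-0.6, -1.8], [-1.7, -2.1], [-3.7, -1.6], [1.5, -2.5], [-0.8, 0.2], [-0.5, -0.4], [-1.1, -0.0], [-0.4, 0.2], [0.2, -1.2], [1.2, -3.6], [-1.7, -4.0], [-1.8, -4.0], [-0.7, -1.8], [-0.6, -3.1]]
handle [[ 0.453 -0.095  0.097]]
grip [[0.6   0.077 0.045]]
tip [[0.676 0.081 0.045]]
piv [[0.51  0.073 0.045]]
jar [0.566 0.209 0.04 ]
bottle [ 0.519 -0.346  0.04 ]
carton [ 0.653 -0.324  0.04 ]
[[0.0, 0.965, 0.264, 0.073], [1.0, -0.0, -0.0, -0.0], [-0.0, 0.264, -0.965, -0.157], [0.0, 0.0, 0.0, 1.0]]
```

Call:
carry_out(
  series=[
    {"jaw":100,"travel":[0,0,0],"twist":1},
    {"jaw":60,"travel":[0,0,0],"twist":1},
    {"jaw":40,"travel":[0,0,0],"twist":1},
    {"jaw":30,"travel":[0,0,0],"twist":1},
    {"jaw":30,"travel":[0,0,0],"twist":1},
    {"jaw":30,"travel":[0,0,0],"twist":1},
    {"jaw":30,"travel":[0,0,0],"twist":1},
    {"jaw":30,"travel":[0,0,0],"twist":1},
  ],
  squeeze=12,
)

```text
time: 2.0
tool_pos: [0.1695, 0.4969, 0.2267]
tool_rot: [3.142, -0.0, 1.972]
contact_force: [-0.8, 0.3, -0.1]
opening: 0.0291
```

Call:
carry_out(
  series=[
    {"jaw":30,"travel":[0,0,0],"twist":1},
    {"jaw":30,"travel":[0,0,0],"twist":1},
    {"jaw":30,"travel":[0,0,0],"twist":1},
    {"jaw":30,"travel":[0,0,0],"twist":0.4},
    {"jaw":30,"travel":[-0.5,0.2,0],"twist":0},
    {"jaw":30,"travel":[-0.9,0.38,0],"twist":0},
    {"jaw":30,"travel":[-0.9,0.38,0],"twist":0},
    {"jaw":30,"travel":[-0.9,0.38,0],"twist":0},
  ],
)

```text
time: 3.0
tool_pos: [0.2596, 0.3075, 0.2269]
tool_rot: [3.141, -0.0, 1.62]
contact_force: [1.6, -0.6, 0.1]
opening: 0.0278
```

Call:
carry_out(
  series=[
    {"jaw":30,"travel":[-0.9,0.38,0],"twist":0},
    {"jaw":30,"travel":[-0.9,0.38,0],"twist":0},
    {"jaw":30,"travel":[-0.9,0.38,0],"twist":0},
    {"jaw":30,"travel":[-0.9,0.38,0],"twist":0},
    {"jaw":30,"travel":[-0.9,0.38,0],"twist":0},
    {"jaw":30,"travel":[-0.9,0.38,0.1],"twist":0},
    {"jaw":30,"travel":[-0.9,0.38,0.1],"twist":0},
    {"jaw":30,"travel":[-0.5,0.2,0],"twist":0},
  ],
)

```text
time: 4.0
tool_pos: [0.4508, -0.0929, 0.2142]
tool_rot: [-3.141, -0.0, 1.617]
contact_force: [0.1, 0.1, 1.0]
opening: 0.0275
```

Run:
```python
from h import *
from fit import p,W
s=robot.observe();print(np.round(s["tool_pos"],4),np.round(s["tool_rot"],3),s["opening"],s["time"])
im=robot.read_camera("wrist").copy()
c=robot.calibration("wrist");K=np.array(c["intrinsics"]);TC=np.array(c["tool_from_camera"])
T=np.eye(4);T[:3,:3]=Ro.from_euler("xyz",s["tool_rot"]).as_matrix();T[:3,3]=s["tool_pos"];T=T@TC
X=W(p,[[-.14,0,.097],[-.14,.055,.097],[-.14,-.055,.097],[-.1,.12,.104],[-.1,-.12,.104]])
q=(X-T[:3,3])@T[:3,:3]*[1,-1,-1]@K.T;print((q[:,:2]/q[:,2:]).round(),K.round().tolist(),c.keys())
for u in q[:,:2]/q[:,2:]: cv2.circle(im,tuple(int(v) for v in u),4,(0,0,255),1)
cv2.imwrite("pics/w1.png",im)
```

```text
[ 0.4508 -0.0929  0.2142] [-3.141 -0.     1.617] 0.027492449036524917 4.0
[[263. 193.]
 [263. 135.]
 [263. 245.]
 [312.  56.]
 [301. 305.]] [[295.0, 0.0, 259.0], [0.0, 295.0, 194.0], [0.0, 0.0, 1.0]] dict_keys(['intrinsics', 'tool_from_camera'])
```

View pics/w1.png

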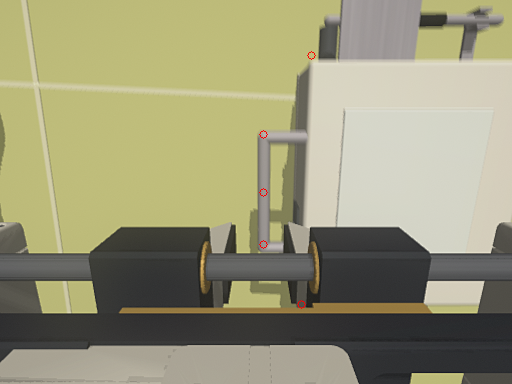

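Call:
carry_out(
  series=[
    {"jaw":30,"travel":[0,0.03,0.6],"twist":0},
    {"jaw":30,"travel":[0,0,0.6],"twist":0},
    {"jaw":30,"travel":[0,0,0.5],"twist":0},
    {"jaw":30,"travel":[0,0,0.5],"twist":0},
    {"jaw":30,"travel":[0,0,0],"twist":0},
    {"jaw":5,"travel":[0,0,0],"twist":0},
    {"jaw":5,"travel":[0,0,0],"twist":0},
    {"jaw":5,"travel":[0,0,0],"twist":0},
  ],
  squeeze=15,
)

```text
time: 5.05
tool_pos: [0.4539, -0.0905, 0.084]
tool_rot: [3.137, 0.001, 1.619]
contact_force: [4.8, 2.0, -0.1]
opening: 0.0117
```

```bash
cat > arc.py <<'E'
import numpy as np
# lid handle offsets (forward, up) vs angle
def hp(t): return np.array([.1-.24*np.cos(t)-.0*0+.007*np.sin(t), .09+.24*np.sin(t)+.007*np.cos(t)])
if __name__=="__main__":
    a=np.r_[np.linspace(0,1.34,17)]
    P=np.array([hp(t) for t in a]); 
    for t,d in zip(a[1:],np.diff(P,axis=0)/.06): print(round(t,2),d.round(3))
E
python3 arc.py
```

```text
0.08 [0.024 0.334]
0.17 [0.052 0.331]
0.25 [0.079 0.326]
0.34 [0.106 0.318]
0.42 [0.132 0.308]
0.5 [0.158 0.296]
0.59 [0.182 0.281]
0.67 [0.205 0.265]
0.75 [0.226 0.247]
0.84 [0.246 0.227]
0.92 [0.264 0.206]
1.01 [0.281 0.183]
1.09 [0.295 0.159]
1.17 [0.307 0.134]
1.26 [0.317 0.108]
1.34 [0.325 0.081]
```

Call:
carry_out(
  series=[
    {"jaw":5,"travel":[0,0.024,-0.334],"twist":0},
    {"jaw":5,"travel":[0,0.052,-0.331],"twist":0},
    {"jaw":5,"travel":[0,0.079,-0.326],"twist":0},
    {"jaw":5,"travel":[0,0.106,-0.318],"twist":0},
    {"jaw":5,"travel":[0,0.132,-0.308],"twist":0},
    {"jaw":5,"travel":[0,0.158,-0.296],"twist":0},
    {"jaw":5,"travel":[0,0,0],"twist":0},
  ],
)

```text
time: 5.92
tool_pos: [0.4875, -0.0889, 0.1993]
tool_rot: [3.135, 0.002, 1.619]
contact_force: [7.4, -1.1, -6.6]
opening: 0.0113
```

Call:
carry_out(
  series=[
    {"jaw":5,"travel":[0,0.182,-0.281],"twist":0},
    {"jaw":5,"travel":[0,0.205,-0.265],"twist":0},
    {"jaw":5,"travel":[0,0.226,-0.247],"twist":0},
    {"jaw":5,"travel":[0,0.246,-0.227],"twist":0},
    {"jaw":5,"travel":[0,0.264,-0.206],"twist":0},
    {"jaw":5,"travel":[0,0.281,-0.183],"twist":0},
    {"jaw":5,"travel":[0,0,0],"twist":0},
  ],
)

```text
time: 6.8
tool_pos: [0.5691, -0.0851, 0.2842]
tool_rot: [3.141, 0.002, 1.619]
contact_force: [-3.6, -1.7, 6.4]
opening: 0.0115
```

Call:
carry_out(
  series=[
    {"jaw":5,"travel":[0,0.295,-0.159],"twist":0},
    {"jaw":5,"travel":[0,0.307,-0.134],"twist":0},
    {"jaw":5,"travel":[0,0.317,-0.108],"twist":0},
    {"jaw":5,"travel":[0,0.325,-0.081],"twist":0},
    {"jaw":5,"travel":[0,0,0],"twist":0},
    {"jaw":5,"travel":[0,0,0],"twist":0},
  ],
)

```text
time: 7.55
tool_pos: [0.6437, -0.0816, 0.3125]
tool_rot: [3.139, 0.002, 1.619]
contact_force: [-0.0, -2.7, 6.0]
opening: 0.0114
```

Run:
```python
from h import *
a=robot.read_camera("scene").copy();b=robot.read_camera("side").copy()
cv2.imwrite("pics/c.png",np.hstack([cv2.resize(a[80:330,110:360],(400,400)),cv2.resize(b[60:310,160:410],(400,400))]))
```

```text
(no output)
```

View pics/c.png

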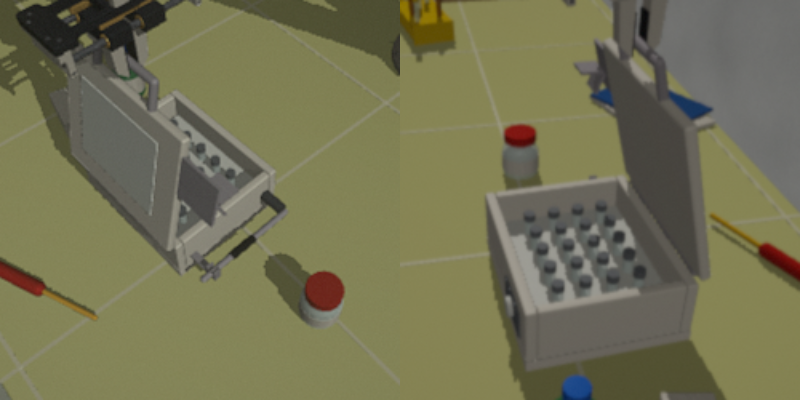

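Call:
carry_out(
  series=[
    {"jaw":5,"travel":[0,0.08,-0.018],"twist":0},
    {"jaw":5,"travel":[0,0.08,-0.016],"twist":0},
    {"jaw":5,"travel":[0,0,0],"twist":0},
    {"jaw":30,"travel":[0,0,0],"twist":0},
    {"jaw":30,"travel":[0,0,0],"twist":0},
    {"jaw":30,"travel":[0,0,-0.3],"twist":0},
    {"jaw":30,"travel":[0,0,-0.6],"twist":0},
    {"jaw":30,"travel":[0,-0.3,-0.3],"twist":0},
  ],
)

```text
time: 8.65
tool_pos: [0.6358, -0.081, 0.3857]
tool_rot: [3.141, -0.0, 1.62]
contact_force: [0.1, -0.2, -0.1]
opening: 0.0272
```

Run:
```python
from h import *
a=robot.read_camera("scene").copy();b=robot.read_camera("side").copy()
cv2.imwrite("pics/d.png",np.hstack([cv2.resize(a[80:330,110:360],(400,400)),cv2.resize(b[60:310,160:410],(400,400))]))
```

```text
(no output)
```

View pics/d.png

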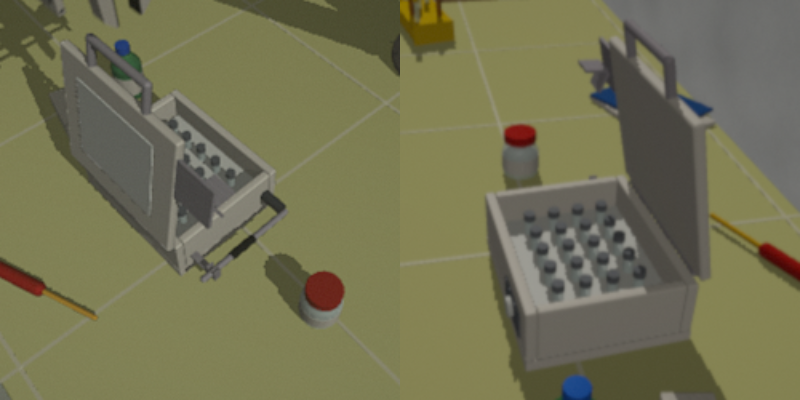

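Call:
carry_out(
  series=[
    {"jaw":30,"travel":[0,-0.8,0],"twist":-1},
    {"jaw":30,"travel":[0,-0.8,0],"twist":0},
    {"jaw":30,"travel":[0.8,0,0],"twist":0},
    {"jaw":30,"travel":[0.9,0,0],"twist":0},
    {"jaw":30,"travel":[0.9,0,0],"twist":0},
    {"jaw":30,"travel":[0,0,0.5],"twist":-1},
    {"jaw":30,"travel":[0,0,0.5],"twist":-1},
    {"jaw":30,"travel":[0,0,0.5],"twist":-1},
  ],
)

```text
time: 9.75
tool_pos: [0.5158, 0.0638, 0.2927]
tool_rot: [-3.14, -0.001, 2.042]
contact_force: [0.4, -0.1, 0.2]
opening: 0.0275
```

Call:
carry_out(
  series=[
    {"jaw":30,"travel":[0,0,0.5],"twist":-1},
    {"jaw":30,"travel":[0,0,0.5],"twist":-1},
    {"jaw":30,"travel":[0,0,0.2],"twist":-1},
    {"jaw":30,"travel":[0,0,0],"twist":-1},
    {"jaw":30,"travel":[0,0,0],"twist":-1},
    {"jaw":30,"travel":[0,0,0],"twist":-1},
    {"jaw":30,"travel":[0,0,0],"twist":-1},
    {"jaw":30,"travel":[0,0,0],"twist":-1},
  ],
)

```text
time: 10.75
tool_pos: [0.5157, 0.0635, 0.2216]
tool_rot: [-3.141, -0.002, 2.879]
contact_force: [0.1, -0.4, 0.0]
opening: 0.0275
```

Call:
carry_out(
  series=[
    {"jaw":30,"travel":[0,0,0],"twist":-1},
    {"jaw":30,"travel":[0,0,0],"twist":-1},
    {"jaw":30,"travel":[0,0,0],"twist":-1},
    {"jaw":30,"travel":[0,0,0],"twist":0},
  ],
)

```text
time: 11.25
tool_pos: [0.5158, 0.0635, 0.2219]
tool_rot: [3.141, -0.002, -3.094]
contact_force: [0.2, -0.6, -0.1]
opening: 0.0275
```

```bash
cat > wl.py <<'E'
from h import *
from fit import p,W
def look(name,X):
    s=robot.observe();print(np.round(s["tool_pos"],4),np.round(s["tool_rot"],3),s["time"])
    im=robot.read_camera("wrist").copy()
    c=robot.calibration("wrist");K=np.array(c["intrinsics"])
    T=np.eye(4);T[:3,:3]=Ro.from_euler("xyz",s["tool_rot"]).as_matrix();T[:3,3]=s["tool_pos"];T=T@np.array(c["tool_from_camera"])
    q=(W(p,X)-T[:3,3])@T[:3,:3]*[1,-1,-1]@K.T;u=q[:,:2]/q[:,2:];print(u.round().tolist())
    for v in u: cv2.circle(im,tuple(int(t) for t in v),4,(0,0,255),1)
    cv2.imwrite(name,im); return im
E
python3 -c "
from wl import *
look('pics/w2.png',[[-.075,.165,.045],[.0,.165,.045],[.015,.165,.045],[.091,.165,.045]])"
```

```text
[0.5158 0.0635 0.2219] [ 3.141e+00 -2.000e-03 -3.094e+00] 11.25
[[267.0, 174.0], [266.0, 234.0], [266.0, 245.0], [266.0, 299.0]]
```

View pics/w2.png

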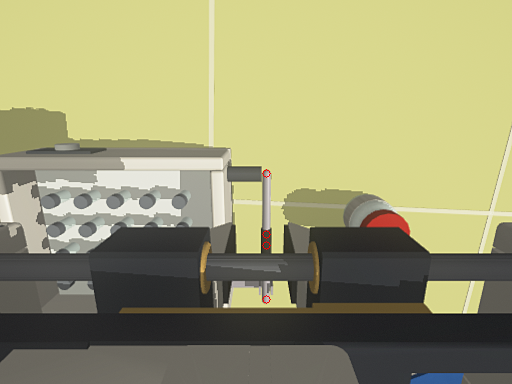

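Call:
carry_out(
  series=[
    {"jaw":33,"travel":[-0.6,0.08,0],"twist":0},
    {"jaw":33,"travel":[-0.61,0.08,0],"twist":0},
    {"jaw":33,"travel":[0,0,0.5],"twist":0},
    {"jaw":33,"travel":[0,0,0.5],"twist":0},
    {"jaw":33,"travel":[0,0,0.5],"twist":0},
    {"jaw":33,"travel":[0,0,0.5],"twist":0},
    {"jaw":33,"travel":[0,0,0.5],"twist":0},
    {"jaw":33,"travel":[0,0,0],"twist":0},
  ],
)

```text
time: 12.3
tool_pos: [0.5863, 0.0764, 0.0704]
tool_rot: [3.141, -0.006, -3.095]
contact_force: [-0.9, -0.4, -0.7]
opening: 0.0301
```

Call:
carry_out(
  series=[
    {"jaw":33,"travel":[0,0,0.3],"twist":0},
    {"jaw":33,"travel":[-0.02,0,0.25],"twist":0},
    {"jaw":5,"travel":[0,0,0],"twist":0},
    {"jaw":5,"travel":[0,0,0],"twist":0},
    {"jaw":5,"travel":[0,0,0],"twist":0},
  ],
  squeeze=20,
)

```text
time: 12.92
tool_pos: [0.5899, 0.0751, 0.0407]
tool_rot: [-3.14, 0.001, -3.093]
contact_force: [0.7, -5.3, -1.4]
opening: 0.0122
```

Run:
```python
import numpy as np
for r,a in ((.077,np.linspace(0,.6,9)),(.1,np.linspace(.6,.9,5)),(.12,np.linspace(.9,1.08,4))):
    P=np.c_[r*np.cos(a),r*np.sin(a)]; print(r,(np.diff(P,axis=0)/.06).round(3).tolist())
```

```text
0.077 [[-0.004, 0.096], [-0.011, 0.096], [-0.018, 0.095], [-0.025, 0.093], [-0.032, 0.091], [-0.039, 0.088], [-0.045, 0.085], [-0.051, 0.081]]
0.1 [[-0.074, 0.1], [-0.082, 0.095], [-0.089, 0.088], [-0.095, 0.081]]
0.12 [[-0.096, 0.072], [-0.1, 0.066], [-0.104, 0.06]]
```

Call:
carry_out(
  series=[
    {"jaw":25,"travel":[0,0.02,0.05],"twist":0},
    {"jaw":5,"travel":[0,0,0],"twist":0},
    {"jaw":5,"travel":[0,0,0],"twist":0},
    {"jaw":5,"travel":[0.004,0,-0.098],"twist":0},
    {"jaw":5,"travel":[0.011,0,-0.098],"twist":0},
    {"jaw":5,"travel":[0.018,0,-0.097],"twist":0},
    {"jaw":5,"travel":[0.025,0,-0.095],"twist":0},
    {"jaw":5,"travel":[0,0,0],"twist":0},
  ],
)

```text
time: 13.92
tool_pos: [0.5859, 0.0751, 0.0607]
tool_rot: [-3.138, 0.0, -3.093]
contact_force: [0.1, -11.2, -1.5]
opening: 0.012
```

Run:
```python
from h import *
a=robot.read_camera("scene").copy()
cv2.imwrite("pics/e.png",cv2.resize(a[120:300,130:350],(660,540),interpolation=2))
```

```text
(no output)
```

View pics/e.png

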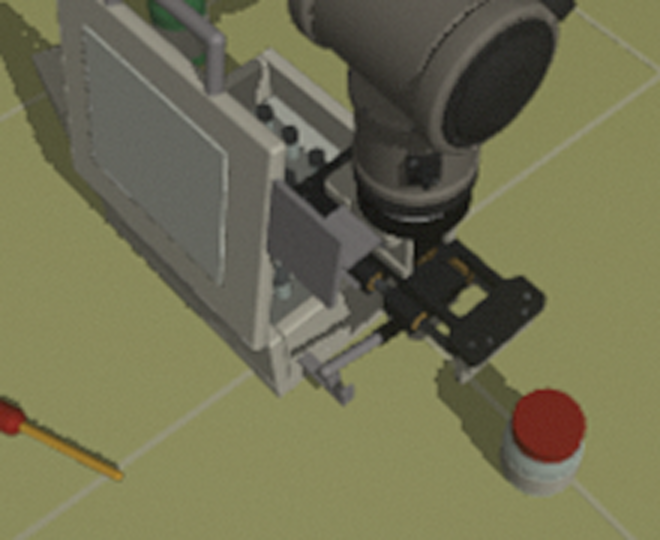

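Call:
carry_out(
  series=[
    {"jaw":5,"travel":[0.032,-0.03,-0.094],"twist":0},
    {"jaw":5,"travel":[0.04,-0.01,-0.09],"twist":0},
    {"jaw":5,"travel":[0.046,0,-0.088],"twist":0},
    {"jaw":5,"travel":[0.053,0,-0.083],"twist":0},
    {"jaw":5,"travel":[0,0,0],"twist":0},
  ],
)

```text
time: 14.6
tool_pos: [0.5756, 0.0744, 0.0822]
tool_rot: [-3.141, 0.001, -3.093]
contact_force: [0.1, -4.4, -2.0]
opening: 0.0123
```

Call:
carry_out(
  series=[
    {"jaw":22,"travel":[0,0,0],"twist":0},
    {"jaw":22,"travel":[0,0,0],"twist":0},
    {"jaw":22,"travel":[-0.28,-0.03,-0.18],"twist":0},
    {"jaw":22,"travel":[0,0,0],"twist":0},
    {"jaw":5,"travel":[0,0,0],"twist":0},
    {"jaw":5,"travel":[0,0,0],"twist":0},
    {"jaw":5,"travel":[0,0,0],"twist":0},
  ],
)

```text
time: 15.48
tool_pos: [0.5918, 0.0748, 0.0919]
tool_rot: [3.14, -0.001, -3.093]
contact_force: [0.6, 5.9, -1.2]
opening: 0.0123
```

Call:
carry_out(
  series=[
    {"jaw":5,"travel":[0.074,0,-0.1],"twist":0},
    {"jaw":5,"travel":[0.082,0,-0.095],"twist":0},
    {"jaw":5,"travel":[0.089,0,-0.088],"twist":0},
    {"jaw":5,"travel":[0.095,0,-0.081],"twist":0},
    {"jaw":5,"travel":[0,0,0],"twist":0},
  ],
)

```text
time: 16.1
tool_pos: [0.5716, 0.0739, 0.1143]
tool_rot: [3.14, 0.0, -3.093]
contact_force: [0.6, 5.3, -0.2]
opening: 0.0122
```

Run:
```python
from h import *
a=robot.read_camera("scene").copy()
from fit import W,p
X=W(p,[[-.075+.166*np.cos(t),.165,.045+.166*np.sin(t)] for t in (.7,.8,.9,1.0)]);print(proj("scene",X).round())
cv2.imwrite("pics/f.png",cv2.resize(a[120:300,130:350],(660,540),interpolation=2))
```

```text
[[249. 220.]
 [253. 214.]
 [257. 207.]
 [262. 201.]]
```

View pics/f.png

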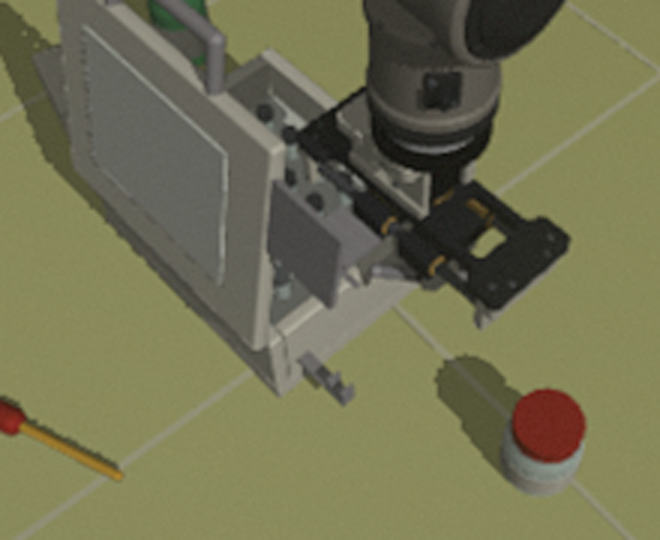

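Call:
carry_out(
  series=[
    {"jaw":22,"travel":[0,0,0],"twist":0},
    {"jaw":22,"travel":[0,0,0],"twist":0},
    {"jaw":22,"travel":[-0.21,0.01,-0.25],"twist":0},
    {"jaw":22,"travel":[0,0,0],"twist":0},
    {"jaw":4,"travel":[0,0,0],"twist":0},
    {"jaw":4,"travel":[0,0,0],"twist":0},
    {"jaw":4,"travel":[0,0,0],"twist":0},
  ],
)

```text
time: 17.02
tool_pos: [0.584, 0.0744, 0.1287]
tool_rot: [3.141, -0.002, -3.093]
contact_force: [-1.6, 5.6, -0.8]
opening: 0.0101
```

Call:
carry_out(
  series=[
    {"jaw":4,"travel":[0.112,0,-0.084],"twist":0},
    {"jaw":4,"travel":[0.116,0,-0.079],"twist":0},
    {"jaw":4,"travel":[0.12,0,-0.073],"twist":0},
    {"jaw":4,"travel":[0,0,0],"twist":0},
    {"jaw":4,"travel":[0,0,0],"twist":0},
  ],
)

```text
time: 17.65
tool_pos: [0.5629, 0.0734, 0.1428]
tool_rot: [3.14, -0.002, -3.093]
contact_force: [-0.7, 6.1, -2.7]
opening: 0.0101
```

Call:
carry_out(
  series=[
    {"jaw":25,"travel":[0,-0.03,0],"twist":0},
    {"jaw":25,"travel":[0,0,0],"twist":0},
    {"jaw":25,"travel":[0,0,-0.4],"twist":0},
    {"jaw":25,"travel":[0,0,-0.6],"twist":0},
    {"jaw":25,"travel":[0.2,0,-0.8],"twist":0},
    {"jaw":25,"travel":[0.6,0,-0.8],"twist":0},
    {"jaw":28,"travel":[0.2,0,-0.8],"twist":0},
    {"jaw":28,"travel":[0,0,-0.8],"twist":0},
  ],
)

```text
time: 18.65
tool_pos: [0.503, 0.0674, 0.3977]
tool_rot: [-3.14, 0.001, -3.094]
contact_force: [1.2, 0.3, -0.6]
opening: 0.025
```

Run:
```python
from h import *
from fit import W,p
a=robot.read_camera("scene").copy();b=robot.read_camera("side").copy()
X=W(p,[[-.075+.166*np.cos(t),.165,.045+.166*np.sin(t)] for t in (.9,1.0,1.08,1.15,1.25)]);print(proj("scene",X).round().tolist())
for r in robot.regions_of("scene","prop_tip"):print(r["score"],r["xy"])
cv2.imwrite("pics/g.png",cv2.resize(a[130:270,180:360],(720,560),interpolation=2))
```

```text
[[257.0, 207.0], [262.0, 201.0], [266.0, 196.0], [270.0, 191.0], [276.0, 185.0]]
0.51 [272.0, 205.8]
```

View pics/g.png

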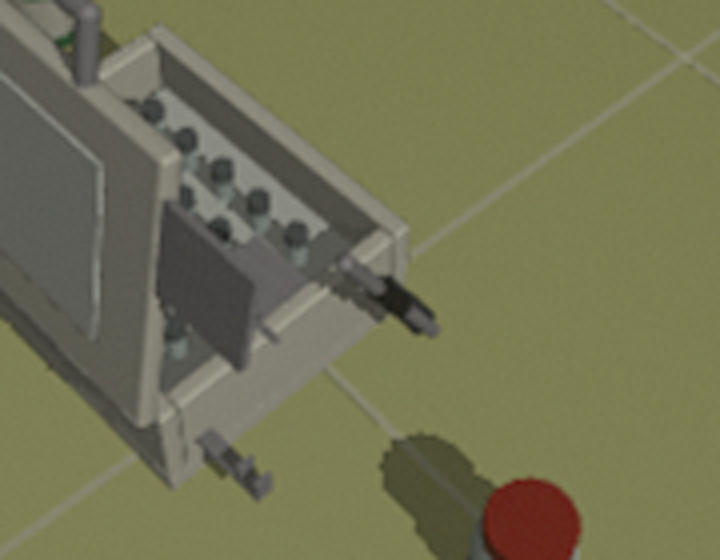

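Call:
carry_out(
  series=[
    {"jaw":28,"travel":[0,-0.82,0],"twist":0},
    {"jaw":28,"travel":[0,-0.82,0],"twist":0},
    {"jaw":28,"travel":[0,-0.82,0],"twist":0},
    {"jaw":28,"travel":[0,0,0],"twist":1},
    {"jaw":28,"travel":[0,0,0],"twist":1},
    {"jaw":28,"travel":[0,0,0],"twist":1},
    {"jaw":28,"travel":[0,0,0],"twist":1},
    {"jaw":28,"travel":[0,0,0],"twist":1},
  ],
)

```text
time: 19.8
tool_pos: [0.5108, -0.0798, 0.3936]
tool_rot: [-3.14, -0.003, 2.662]
contact_force: [-0.0, -0.2, 0.1]
opening: 0.0257
```

Call:
carry_out(
  series=[
    {"jaw":28,"travel":[0,0,0],"twist":1},
    {"jaw":28,"travel":[0,0,0],"twist":1},
    {"jaw":28,"travel":[0,0,0],"twist":1},
    {"jaw":28,"travel":[0,0,0],"twist":1},
    {"jaw":28,"travel":[0,0,0],"twist":1},
    {"jaw":28,"travel":[0,0,0],"twist":1},
    {"jaw":28,"travel":[0,0,0],"twist":1},
    {"jaw":28,"travel":[0,0,0],"twist":1},
  ],
)

```text
time: 20.8
tool_pos: [0.5108, -0.0798, 0.3936]
tool_rot: [-3.139, -0.001, 1.824]
contact_force: [0.3, 0.2, -0.5]
opening: 0.0256
```

Call:
carry_out(
  series=[
    {"jaw":28,"travel":[0,0,0],"twist":1},
    {"jaw":28,"travel":[0,0,0],"twist":1},
    {"jaw":28,"travel":[0,0.8,0],"twist":0},
    {"jaw":28,"travel":[0,0.8,0],"twist":0},
    {"jaw":28,"travel":[0,0.8,0],"twist":0},
    {"jaw":28,"travel":[0,0,0],"twist":0},
  ],
)

```text
time: 21.55
tool_pos: [0.6573, -0.0728, 0.3888]
tool_rot: [-3.133, -0.002, 1.619]
contact_force: [-0.6, -0.2, -0.7]
opening: 0.0258
```

```bash
python3 -c "
from wl import *
im=look('pics/w3.png',[[.1-.24*np.cos(t)+.007*np.sin(t),y,.09+.24*np.sin(t)+.007*np.cos(t)] for t in (1.3,1.36,1.4) for y in (-.055,.055)])"
```

```text
[ 0.6573 -0.0728  0.3888] [-3.133e+00 -2.000e-03  1.619e+00] 21.55
[[235.0, 282.0], [232.0, 153.0], [252.0, 284.0], [251.0, 154.0], [263.0, 285.0], [264.0, 154.0]]
```

View pics/w3.png

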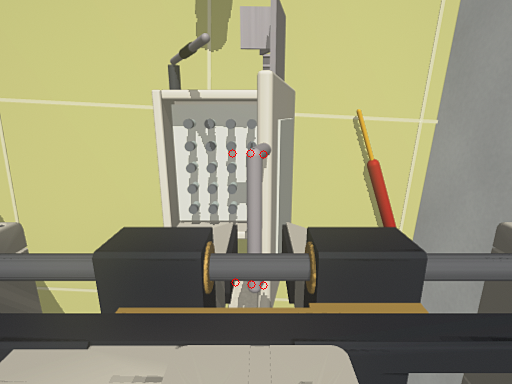

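Call:
carry_out(
  series=[
    {"jaw":32,"travel":[0,-0.1,0],"twist":0},
    {"jaw":32,"travel":[0,0,0.4],"twist":0},
    {"jaw":32,"travel":[0,0,0.4],"twist":0},
    {"jaw":32,"travel":[0,0,0.45],"twist":0},
    {"jaw":32,"travel":[0,0,0],"twist":0},
    {"jaw":5,"travel":[0,0,0],"twist":0},
    {"jaw":5,"travel":[0,0,0],"twist":0},
    {"jaw":5,"travel":[0,0,0],"twist":0},
  ],
  squeeze=18,
)

```text
time: 22.6
tool_pos: [0.6493, -0.0729, 0.3222]
tool_rot: [3.139, 0.001, 1.619]
contact_force: [-0.9, 0.5, 6.0]
opening: 0.0118
```

Run:
```python
import numpy as np
from arc import hp
a=np.linspace(1.37,.83,13)
P=np.array([hp(t) for t in a])
for t,d in zip(a[1:],np.diff(P,axis=0)/.06): print(round(t,3),d.round(3),(hp(t)-hp(1.37)).round(4))
```

```text
1.325 [-0.177 -0.035] [-0.0106 -0.0021]
1.28 [-0.175 -0.043] [-0.0211 -0.0046]
1.235 [-0.173 -0.05 ] [-0.0315 -0.0077]
1.19 [-0.17  -0.058] [-0.0417 -0.0112]
1.145 [-0.168 -0.066] [-0.0517 -0.0151]
1.1 [-0.164 -0.073] [-0.0616 -0.0195]
1.055 [-0.161 -0.081] [-0.0713 -0.0243]
1.01 [-0.157 -0.088] [-0.0807 -0.0296]
0.965 [-0.153 -0.095] [-0.0899 -0.0353]
0.92 [-0.149 -0.102] [-0.0988 -0.0414]
0.875 [-0.144 -0.108] [-0.1075 -0.0479]
0.83 [-0.139 -0.114] [-0.1158 -0.0547]
```

Call:
carry_out(
  series=[
    {"jaw":32,"travel":[0,0,0],"twist":0},
    {"jaw":32,"travel":[0,0,0],"twist":0},
    {"jaw":32,"travel":[0,0,0],"twist":0},
  ],
)

```text
time: 22.98
tool_pos: [0.6489, -0.0727, 0.3199]
tool_rot: [-3.141, -0.0, 1.619]
contact_force: [-1.0, 0.4, 0.3]
opening: 0.0292
```

Call:
carry_out(
  series=[
    {"jaw":32,"travel":[0,0,0.14],"twist":0},
    {"jaw":32,"travel":[0,0.02,0],"twist":0},
    {"jaw":5,"travel":[0,0,0],"twist":0},
    {"jaw":5,"travel":[0,0,0],"twist":0},
    {"jaw":5,"travel":[0,0,0],"twist":0},
  ],
)

```text
time: 23.6
tool_pos: [0.6502, -0.0727, 0.3121]
tool_rot: [3.141, -0.0, 1.619]
contact_force: [0.2, -0.4, -0.2]
opening: 0.0112
```

Call:
carry_out(
  series=[
    {"jaw":5,"travel":[0,-0.177,0.035],"twist":0},
    {"jaw":5,"travel":[0,-0.175,0.043],"twist":0},
    {"jaw":5,"travel":[0,-0.173,0.05],"twist":0},
    {"jaw":5,"travel":[0,-0.17,0.058],"twist":0},
    {"jaw":5,"travel":[0,-0.168,0.066],"twist":0},
    {"jaw":5,"travel":[0,-0.164,0.073],"twist":0},
    {"jaw":5,"travel":[0,-0.161,0.081],"twist":0},
    {"jaw":5,"travel":[0,0,0],"twist":0},
  ],
)

```text
time: 24.6
tool_pos: [0.5783, -0.0759, 0.2877]
tool_rot: [-3.141, -0.0, 1.619]
contact_force: [-2.1, 0.3, 0.5]
opening: 0.0111
```

Run:
```python
from h import *
from fit import W,p
a=robot.read_camera("scene").copy();b=robot.read_camera("side").copy()
cv2.imwrite("pics/i.png",np.vstack([cv2.resize(a[110:260,180:380],(760,570),interpolation=2)]))
```

```text
(no output)
```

View pics/i.png

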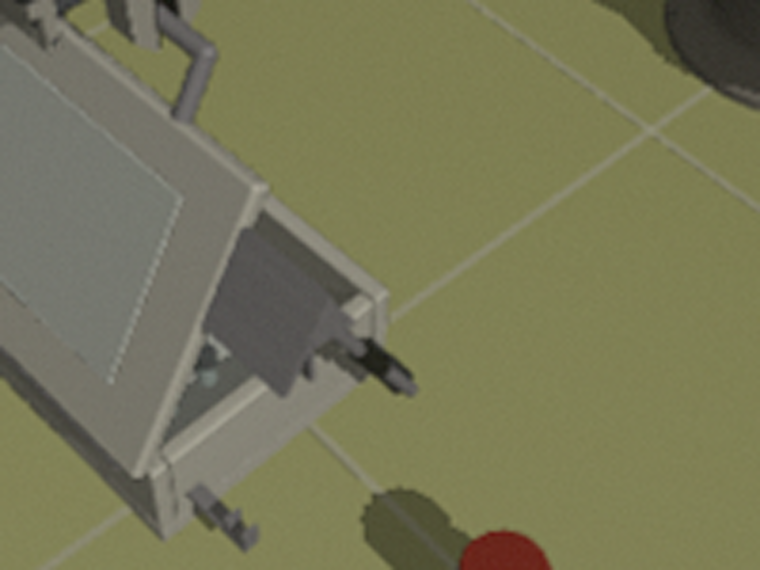

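Call:
carry_out(
  series=[
    {"jaw":5,"travel":[0,-0.157,0.088],"twist":0},
    {"jaw":5,"travel":[0,-0.153,0.095],"twist":0},
    {"jaw":5,"travel":[0,-0.149,0.102],"twist":0},
    {"jaw":5,"travel":[0,0,0],"twist":0},
  ],
)

```text
time: 25.2
tool_pos: [0.5508, -0.0772, 0.2699]
tool_rot: [-3.14, -0.001, 1.619]
contact_force: [-0.6, 2.0, -2.1]
opening: 0.011
```

Call:
carry_out(
  series=[
    {"jaw":5,"travel":[0,-0.072,0.053],"twist":0},
    {"jaw":5,"travel":[0,-0.072,0.055],"twist":0},
    {"jaw":5,"travel":[0,0,0],"twist":0},
  ],
)

```text
time: 25.58
tool_pos: [0.5424, -0.0777, 0.2636]
tool_rot: [-3.141, -0.001, 1.619]
contact_force: [-0.2, 3.0, -1.8]
opening: 0.0111
```

Call:
carry_out(
  series=[
    {"jaw":5,"travel":[0,-0.045,0.036],"twist":0},
    {"jaw":5,"travel":[0,0,0],"twist":0},
  ],
)

```text
time: 25.82
tool_pos: [0.54, -0.0778, 0.2617]
tool_rot: [-3.141, -0.001, 1.619]
contact_force: [0.2, 5.0, -1.2]
opening: 0.0111
```

Call:
carry_out(
  series=[
    {"jaw":5,"travel":[0,-0.045,0.036],"twist":0},
    {"jaw":5,"travel":[0,0,0],"twist":0},
  ],
)

```text
time: 26.08
tool_pos: [0.5385, -0.0779, 0.2604]
tool_rot: [3.138, 0.0, 1.619]
contact_force: [4.8, 4.9, 1.6]
opening: 0.0111
```

Run:
```python
from h import *
from fit import W,p
a=robot.read_camera("scene").copy();print(robot.observe()["contact_force"])
X=W(p,[[.0032,.165,.191]]);print(proj("scene",X))
cv2.imwrite("pics/j.png",np.vstack([cv2.resize(a[110:260,180:380],(760,570),interpolation=2)]))
```

```text
[2.63910687 5.40035715 1.09507858]
[[266.31498136 195.82804769]]
```

View pics/j.png

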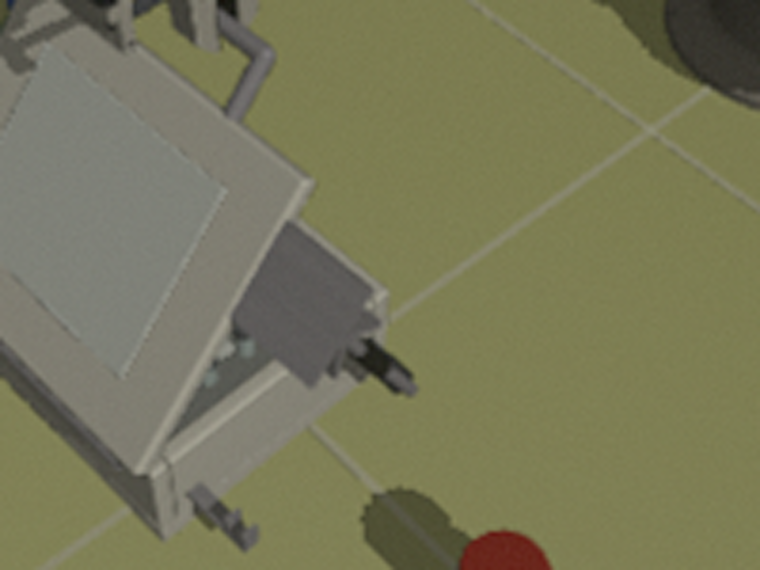

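Call:
carry_out(
  series=[
    {"jaw":5,"travel":[0,-0.05,0.05],"twist":0},
    {"jaw":5,"travel":[0,0,0],"twist":0},
    {"jaw":5,"travel":[0,0,0],"twist":0},
  ],
)

```text
time: 26.5
tool_pos: [0.5378, -0.078, 0.2596]
tool_rot: [3.131, 0.001, 1.619]
contact_force: [7.9, 6.7, 8.7]
opening: 0.0112
```

Call:
carry_out(
  series=[
    {"jaw":15,"travel":[0,0,0],"twist":0},
    {"jaw":22,"travel":[0,0,0],"twist":0},
    {"jaw":30,"travel":[0,0,0],"twist":0},
    {"jaw":30,"travel":[0,0,0],"twist":0},
  ],
  squeeze=5,
)

```text
time: 27.0
tool_pos: [0.5339, -0.0786, 0.2563]
tool_rot: [-3.14, 0.0, 1.619]
contact_force: [-0.2, -0.6, 0.2]
opening: 0.0272
```

Call:
carry_out(
  series=[
    {"jaw":30,"travel":[0,0.05,0],"twist":0},
    {"jaw":30,"travel":[0,0,-0.2],"twist":0},
    {"jaw":30,"travel":[0,0,-0.4],"twist":0},
    {"jaw":30,"travel":[0,0,-0.6],"twist":0},
    {"jaw":30,"travel":[0,-0.3,-0.6],"twist":0},
    {"jaw":30,"travel":[0,-0.8,-0.3],"twist":0},
    {"jaw":30,"travel":[0,-0.8,0],"twist":0},
    {"jaw":30,"travel":[0,0,0],"twist":0},
  ],
)

```text
time: 28.0
tool_pos: [0.4214, -0.0834, 0.3846]
tool_rot: [3.139, 0.001, 1.618]
contact_force: [0.2, 0.3, 0.5]
opening: 0.0273
```

Run:
```python
from h import *
from fit import W,p
from arc import hp
a=robot.read_camera("scene").copy();b=robot.read_camera("side").copy();print(robot.observe()["contact_force"])
for t in (.8,.85,.9):
  h=hp(t); X=W(p,[[h[0],y,h[1]] for y in (-.055,.055)]);print(t,proj("scene",X).round(1).tolist(),proj("side",X).round(1).tolist())
  cl=(0,0,255) if t==.85 else (255,0,0)
  for im,n in((a,"scene"),(b,"side")):
    for u in proj(n,X): cv2.circle(im,tuple(int(round(v)) for v in u),1,cl,-1)
cv2.imwrite("pics/k.png",np.hstack([cv2.resize(a[90:270,150:350],(400,360),interpolation=2),cv2.resize(b[60:240,160:360],(400,360),interpolation=2)]))
```

```text
[ 0.03107112  0.54158402 -0.73463385]
0.8 [[218.4, 99.8], [252.5, 125.2]] [[250.5, 139.8], [234.9, 111.7]]
0.85 [[214.8, 98.8], [249.2, 124.5]] [[256.2, 134.7], [239.8, 107.1]]
0.9 [[211.0, 98.0], [245.6, 124.0]] [[262.1, 129.8], [244.9, 102.7]]
```

Run:
```python
from h import *
j=cv2.imread("pics/j.png",0)
for k in range(2):
    a=robot.read_camera("scene").copy(); n=cv2.cvtColor(cv2.resize(a[110:260,180:380],(760,570),interpolation=2),cv2.COLOR_BGR2GRAY)
    for nm,(y0,y1,x0,x1) in dict(bracket=(210,400,220,420),lidcorner=(140,300,200,340),rodsleeve=(330,410,340,430)).items():
        r=cv2.matchTemplate(n,j[y0:y1,x0:x1],cv2.TM_CCOEFF_NORMED);_,s,_,l=cv2.minMaxLoc(r);print(nm,round(s,3),(l[0]-x0)/3.8,(l[1]-y0)/3.8)
    print(robot.observe()["time"])
```

```text
bracket 0.994 0.0 0.0
lidcorner 0.99 -0.2631578947368421 0.0
rodsleeve 0.998 0.0 0.0
28.15
bracket 0.994 0.0 0.0
lidcorner 0.99 -0.2631578947368421 0.0
rodsleeve 0.998 0.0 0.0
28.2
```

```bash
python3 -c "
from cell import robot
print(robot.hand_in())"
```

```text
the job is handed in; nothing more can be done
None
```

I opened the lid by its handle to about 1.37 rad, where it stayed up. I swung the rod out of its clip in three grips to about 1.08 rad, then lowered the lid until it stopped on the rod. I let go, backed the arm off and handed the job in at about 28 s of the 70 s allowed.

**Lid angle:** the tool position put the lid at about 0.85 rad at contact. Pressing on about 3 mm moved it less than 1 mm and raised the contact force.

**After release:** matching a new scene picture against the one taken while the lid was held showed no shift of the bracket or the rod sleeve, and 0.3 px at the lid corner. A second picture 0.05 s later matched the same way. The force reading was near zero.

**Not checked:**
- I could not view the final overlay picture, because the 12-picture limit was reached. The end check is therefore numbers only.
- The seating of the rod's end was worked out from the lid angle and the stop, not seen directly.
- I did not measure the jar, bottle and carton again at the end. The jar looked unmoved in the pictures taken during the work, and no unexpected contact forces showed.

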